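Swing out the splash shield's prop leg and stand it on the work mat

TASK

The small metal-framed splash shield is parked upright in its grey rack with its prop leg folded flat behind it. While it is parked, swing the leg out by pushing its end backwards, away from the shield's face, over the click until it meets its stop and stays out by itself; feel for the stop and press gently, never with more than 20 N, because the catch bends. Then lift the shield out and stand it upright on the black rubber mat, the whole lower edge and the leg's foot on the mat; do not let it tip over and leave the other things where they are.

Things in the scene. Friction and masses are not known exactly. Their poses are not given: they have to be found in the camera images.
- leg (a joint): prop leg's angle about its upright hinge: 0 folded along the shield's back, growing counter-clockwise seen from above as it swings out backwards; 1.57 = square to the shield. A weak spring (1 N at its end) folds it back if let go too soon. Past the click it is held out against the stop. Where click and stop lie differs from start to start: stop anywhere from 1.04 to 1.78, click 0.1 rad before it
- leg_hinge (a point): on the leg's vertical hinge axis (10 mm behind the shield's mid-plane, 24 mm to the left of its middle), at half the height of the leg's bar, 52 mm above the shield's lower edge. Over the last 0.3 rad before the stop a spring plunger under the bar makes the push at the leg's end rise to 4 to 10 N, which drops at the click; then a steel block stops the bar hard
- leg_push (a point): on the leg bar 97 mm from the hinge, at half its height and thickness. The bar is flat, 6 mm thick (x of this point, pointing the way it swings) and 20 mm high, and ends 108 mm from the hinge. Folded, it points to the shield's right (-y) and its last 44 mm stick out past the shield's right edge, free before and behind. Keep the push on it below 20 N
- leg_foot (a point): underside of the upright foot post (10 mm in diameter, 62 mm tall) at the leg's end, level with the shield's lower edge, 106 mm from the hinge
- shield_mid (a point): centre of the loose splash shield, a plate 8 mm thick (x), 80 mm wide (y), 85 mm high (z), pale pane in a metal frame, 0.2 to 0.3 kg with its leg. +x: its back (leg side, away from the robot), +y: its left, z up. Can be gripped across the 8 mm by its upper 25 mm, near the middle. The catch plate sticks 47 mm out of the back, 28 to 31 mm above the lower edge
- edge_left (a point): left (+y) end of the shield's lower edge, on its mid-plane
- edge_right (a point): right (-y) end of the shield's lower edge, on its mid-plane
- rack: fixed grey parking rack, base plate 70x112x6 mm; origin at the centre of its underside. The shield stands 6 mm above the bench in a slot 9.5 mm wide between lips 29 mm high (44 mm behind its right end) and, 82 mm apart, two end posts 74 mm high (10x6 mm); open above, so lift it by 72 mm or more to clear them. Axes as the shield's at the start, its middle over the origin
- mat: fixed black rubber mat 220 mm (x) by 180 mm (y), 2 mm thick, lying on the bench; origin at the centre of its underside
- tape: white tape roll, ring 68 mm across, 19 mm high, lying near the robot; bystander; origin at its underside
- dish: round shut dish 91 mm across, 15 mm high; bystander; origin at its underside
- bottle: small clear bottle with a blue screw cap, 56 mm across, 115 mm tall, standing; bystander; origin at its underside
- slidebox: flat black box 108x89x36 mm; bystander; origin at its underside

How it is judged:
On the way:
1. the leg is out and stays out by itself, untouched, while the shield is still parked in the rack (value of joint leg above 0.9 rad and contact force between the fingers and leg below 0.2 N and horizontal distance between shield_mid and rack below 0.012 m and height (world z) of shield_mid below 0.06 m), for 1 s.
At the end, for the whole second after the job is handed in: the leg is held out by its catch (over 0.9 rad), the shield stands upright within 0.08 rad, and both ends of its lower edge and the leg's foot rest on the mat (inside its outline and lower than 10 mm), at rest (height (world z) of each of edge_left, edge_right, leg_foot below 0.01 m and x of edge_left in the frame of mat between -0.11 and 0.11 m and y of edge_left in the frame of mat between -0.09 and 0.09 m and x of edge_right in the frame of mat between -0.11 and 0.11 m and y of edge_right in the frame of mat between -0.09 and 0.09 m and x of leg_foot in the frame of mat between -0.11 and 0.11 m and y of leg_foot in the frame of mat between -0.09 and 0.09 m and value of joint leg above 0.9 rad and angle between shield_mid's own z axis and vertical below 0.08 rad and velocity of joint leg below 0.1 rad/s); the robot touches nothing.
It fails at once if the fingers or arm load the leg with more than 20 N (contact force between any of the fingers, the arm and leg above 20 N).
It fails at once if the shield tips over (more than 0.6 rad) (angle between shield_mid's own z axis and vertical above 0.6 rad).
It fails at once if a bystander is moved by more than 25 mm (distance of any of tape, dish, bottle, slidebox from where it was at the start of the episode above 0.025 m).
It also fails if it takes over 72 s, if anything falls off the work surface, if the arm or the gripper's body presses on something with over 40 N, if the wrist force passes 120 N, or if a joint passes its speed limit or range.

ROBOT

A 6-joint arm with a two-finger parallel gripper is mounted at the origin on a cart in front of the work surface, level with it; the furniture and walls round the work are solid. World frame = base frame: x ahead of the robot, y to its left, z up, the work surface at z = 0. Lengths are in m, angles in rad, forces in N, time in s.
With the tool pointing down it reaches from about 0.375 to 0.75 m from the base axis. Payload 9 kg.
Tool frame: the origin (TCP) lies at the very end of the fingers, on their centre line; the grasp point (between the pads) lies 19 mm behind it; z points along the fingers, y is the line along which they close (so a half turn about z gives the same grasp; the last joint's range is limited). The gripper opens to 85 mm and grips with 20 to 120 N. Pads are 22 mm wide; open, the fingers measure 114 mm over their backs; the gripper's body (76 mm by 85 mm) begins 54 mm behind the grasp point. The pads swing forward as they close: fully open they stand 13 mm farther back than shut.
Start: joints at [0.96, 0.104, 0.097, 1.564, 0, 1.353], TCP at [0.23, 0.554, 0.231] pointing down, gripper open.
Joint ranges: [-2.99, 2.99], [-0.84, 1.86], [-1.1, 1.16], [-1.84, 2.11], [-1.51, 1.56], [-3.14, 3.14]. Speed limits (rad/s): [2.22, 2.22, 2.57, 3.14, 3.14, 3.14].

INTERFACE

Orientations are given as [roll, pitch, yaw] about the fixed x, y, z axes, in that order (R = Rz(yaw) Ry(pitch) Rx(roll)).
In Python, from plant import get_obs, optics, job gives the robot as it stands.
- The arm moves only by the shell command python3 -m jog 'ROWS' [FORCE]. ROWS is JSON, a list that holds one entry, the list of rows, each a list of 7 numbers: the turn, a rotation vector about the tool's x, y, z in degrees, then the shift along the tool's x, y, z in cm, then the finger opening in cm, from 0 to 8.54. In form: [[[ax, ay, az, x, y, z, grip], ...]]. A call has 1 to 5 rows; each row is the pose to reach, as a shift and turn from the pose commanded when the call began, along the tool's axes at that moment; what a row does not reach only later rows make up. A row lasts 1/12 s, in which the tool goes at most 41.7 mm and 7.16 degrees, less where a joint would pass 70% of its speed; a pose out of reach is approached as far as the arm can. A call with a gripper value outside its range is refused whole. The fingers move at their own pace and stop on an object; FORCE is the grip in N (left out, the last holds). Time passes only in rows, so rows that repeat a pose let the fingers close. It gives the time, the measured TCP pose, the force, the opening and the grip force at its end, in the units of the state.
- get_obs(): the state, without advancing time (a new reading comes with each control period).
- optics.snapshot(name): name is "scene" or "top"; returns a dict with "img" (420x560x3 uint8, blue, green, red), "range_z" (420x560 float32, m along the optical axis (not along the pixel's ray), 0 where there is no reading), "K" (3x3 intrinsics, pixels), "view" (4x4, takes a point from world to camera coordinates). Camera axes: x right, y up, looking along -z (the intrinsics and any distortion apply to the point x, -y, -z); pixel columns grow to the right and rows downward; lengths in m; the calibration is good to about 2 mm. A picture is of the moment at which its call begins.
- job.hand_in(): hands the job in; it is judged then, once.
The state is a dict: "t": time; "q": joint angles; "qd": joint speeds; "joint_efforts": joint torques, N m; "tcp_pos": TCP position; "tool_rot": TCP orientation; "contact_force": force on the tool from outside, world axes, zero at the start; "torque": the same for the moment, N m; "gripper_width": finger opening in m; "grip_force": force on a finger pad.
Only numpy, scipy, OpenCV 4.12 (cv2) and the standard library are available. Lean on these libraries where they do the work, as an engineer would, in place of code of your own. Each camera call takes 0.05 s, during which the arm holds its last target. There are 200 camera calls.

## Working session

There is one attempt and no reset: what is moved stays moved. The work goes in short steps, Python scripts to look and compute and a shell command to move; the robot and the scene stay as the last step left them, time stands still between calls to the robot, and variables do not carry over. Pictures are saved under pics/ and viewed, at most 13 in all, crops included, and the job is handed in when it is done.

```bash
mkdir -p pics; cat > h.py <<'E'
import numpy as np, cv2
from plant import get_obs, optics, job
from scipy.spatial.transform import Rotation as R
def snap(n):
    s=optics.snapshot(n); np.savez('/tmp/%s.npz'%n,**{k:s[k] for k in('img','range_z','K','view')}); return s
def load(n): return dict(np.load('/tmp/%s.npz'%n))
def cloud(s):
    z=s['range_z'];K=s['K'];v,u=np.mgrid[:z.shape[0],:z.shape[1]]
    x=(u-K[0,2])/K[0,0]*z;y=(v-K[1,2])/K[1,1]*z
    P=np.stack([x,-y,-z,np.ones_like(z)],-1)@np.linalg.inv(s['view']).T
    return P[...,:3]
def state():
    o=get_obs();print({k:np.round(v,4).tolist() for k,v in o.items() if k in('t','tcp_pos','tool_rot','contact_force','gripper_width','q')});return o
def totool(dw):
    o=get_obs();return R.from_euler('xyz',o['tool_rot']).inv().apply(dw)*100
E
python3 - <<'E'
from h import *
state()
for n in('scene','top'):
    s=snap(n);cv2.imwrite(f'pics/{n}0.png',s['img']);print(s['K'],s['view'],[k for k in s])
E
```

```text
{'t': 0.0, 'q': [0.9603, 0.1047, 0.0965, 1.5639, 0.0001, 1.3531], 'tcp_pos': [0.2294, 0.5541, 0.2305], 'tool_rot': [-3.1403, -0.0003, 2.7489], 'contact_force': [0.5805, -0.1803, 0.153], 'gripper_width': 0.0856}
[[507.48241209   0.         275.30173937]
 [  0.         507.48241209 210.28212599]
 [  0.           0.           1.        ]] [[ 0.67343006 -0.73916368  0.01135807 -0.37226184]
 [ 0.50247493  0.46895135  0.72636326 -0.33364761]
 [-0.54222772 -0.48344771  0.68721715 -1.28495806]
 [ 0.          0.          0.          1.        ]] ['img', 'range_z', 'K', 'view']
[[483.32386255   0.         282.77131116]
 [  0.         483.32386255 206.4669286 ]
 [  0.           0.           1.        ]] [[ 0.01017632 -0.99993639 -0.0048649  -0.02327711]
 [ 0.97368143  0.00880111  0.22774332 -0.5715795 ]
 [-0.22768602 -0.00705446  0.97370905 -1.27043514]
 [ 0.          0.          0.          1.        ]] ['img', 'range_z', 'K', 'view']
```

View pics/top0.png

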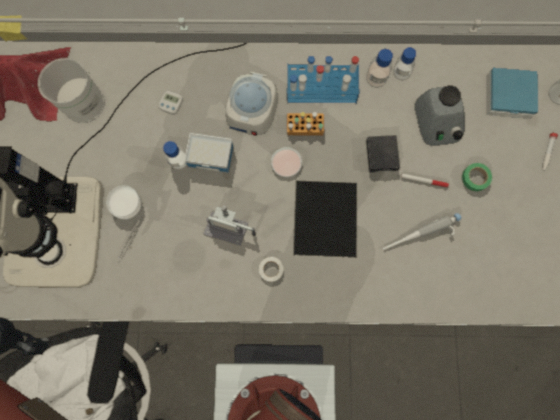

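View pics/scene0.png

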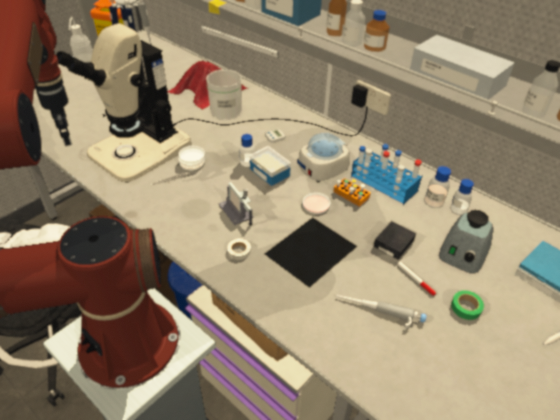

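The rack with the shield is at about (230,225) in the top image and (238,205) in the scene image. The mat is centred near (326,218) in top, the tape is at (271,269) and the dish at (287,163). Next I'll look closer.

```bash
python3 - <<'E'
from h import *
a=load('top')['img'][190:260,190:275];b=load('scene')['img'][170:240,205:275]
A=cv2.resize(a,None,fx=6,fy=6,interpolation=2);B=cv2.resize(b,(420,420),interpolation=2)
cv2.imwrite('pics/c1.png',cv2.resize(np.hstack([A,B]),None,fx=.85,fy=.85))
s=load('top');P=cloud(s)
for n,(u,v) in dict(mat=(326,218),tape=(271,258),dish=(287,163),bench=(270,230)).items(): print(n,P[v,u].round(4))
for n in('top','scene'):
    P=cloud(load(n)); 
    m=(P[...,0]>.4)&(P[...,0]<.7)&(P[...,1]>.02)&(P[...,1]<.24)&(load(n)['range_z']>0)
    for lo,hi in((.082,.1),(.06,.078),(.045,.065),(.015,.03),):
        Q=P[m&(P[...,2]>lo)&(P[...,2]<hi)]; print(n,lo,len(Q)); 
        if len(Q)<70: print(Q.round(3).tolist())
E
```

```text
mat [ 0.5538 -0.1424  0.0014]
tape [0.435  0.0141 0.0152]
dish [ 0.7144 -0.0285  0.0162]
bench [ 0.5181  0.0188 -0.0038]
top 0.082 97
top 0.06 161
top 0.045 215
top 0.015 224
scene 0.082 66
[[0.531, 0.178, 0.095], [0.535, 0.179, 0.092], [0.538, 0.176, 0.092], [0.532, 0.179, 0.09], [0.53, 0.173, 0.094], [0.532, 0.171, 0.094], [0.538, 0.172, 0.09], [0.53, 0.178, 0.087], [0.532, 0.175, 0.088], [0.533, 0.171, 0.09], [0.532, 0.166, 0.093], [0.532, 0.176, 0.084], [0.53, 0.169, 0.088], [0.529, 0.163, 0.093], [0.535, 0.165, 0.088], [0.528, 0.171, 0.084], [0.529, 0.167, 0.086], [0.527, 0.161, 0.091], [0.532, 0.161, 0.088], [0.535, 0.161, 0.086], [0.528, 0.162, 0.086], [0.527, 0.157, 0.089], [0.525, 0.149, 0.095], [0.529, 0.15, 0.092], [0.526, 0.16, 0.084], [0.525, 0.155, 0.088], [0.525, 0.15, 0.091], [0.526, 0.147, 0.091], [0.528, 0.144, 0.092], [0.521, 0.146, 0.092], [0.525, 0.145, 0.09], [0.524, 0.14, 0.094], [0.52, 0.145, 0.088], [0.521, 0.141, 0.091], [0.522, 0.138, 0.092], [0.523, 0.134, 0.093], [0.522, 0.143, 0.084], [0.518, 0.134, 0.092], [0.522, 0.134, 0.09], [0.524, 0.131, 0.09], [0.517, 0.133, 0.089], [0.521, 0.133, 0.087], [0.52, 0.127, 0.091], [0.523, 0.126, 0.089], [0.519, 0.136, 0.082], [0.517, 0.129, 0.088], [0.515, 0.122, 0.093], [0.519, 0.122, 0.09], [0.523, 0.122, 0.088], [0.517, 0.124, 0.087], [0.515, 0.118, 0.092], [0.516, 0.114, 0.093], [0.513, 0.121, 0.087], [0.516, 0.119, 0.086], [0.517, 0.115, 0.088], [0.516, 0.11, 0.091], [0.513, 0.116, 0.086], [0.512, 0.11, 0.09], [0.518, 0.112, 0.085], [0.515, 0.105, 0.091], [0.511, 0.114, 0.084], [0.509, 0.107, 0.09], [0.514, 0.108, 0.086], [0.518, 0.108, 0.084], [0.51, 0.109, 0.083], [0.513, 0.108, 0.082]]
scene 0.06 128
scene 0.045 219
scene 0.015 223
```

View pics/c1.png

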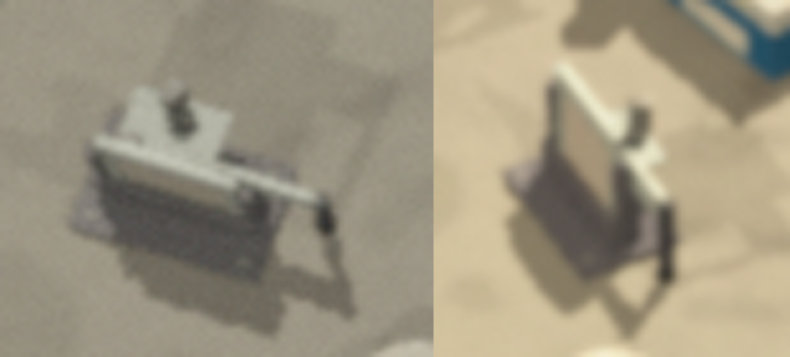

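The crop (scale 5.1, origin 190,190) shows the shield's top edge running from (98,143) to (240,190). The leg end with its black foot post is at about (323,202). The catch plate is behind the shield.

```bash
cat >> h.py <<'E'
def atz(s,u,v,z):
    K=s['K'];T=np.linalg.inv(s['view']);d=T[:3,:3]@np.array([(u-K[0,2])/K[0,0],-(v-K[1,2])/K[1,1],-1]);o=T[:3,3]
    return o+d*(z-o[2])/d[2]
def proj(s,p):
    c=s['view']@np.r_[p,1];K=s['K'];return K[0,0]*c[0]/-c[2]+K[0,2],K[1,1]*-c[1]/-c[2]+K[1,2]
E
python3 - <<'E'
from h import *
s=load('top');c=lambda u,v:(190+u/5.1-.4,190+v/5.1-.4)
a=atz(s,*c(98,143),.091);b=atz(s,*c(240,190),.091);l=atz(s,*c(323,202),.070)
print(a,b,l,np.linalg.norm(a-b),(a+b)/2)
s2=load('scene');c2=lambda u,v:(205+(u-433.5)/5.1-.4,170+v/5.1-.4)
a2=atz(s2,*c2(560,70),.091);l2=atz(s2,*c2(664,200),.07);print(a2,l2)
# shield fit from scene+top range
for n in('top','scene'):
    P=cloud(load(n)).reshape(-1,3)
    m=(P[:,0]>.49)&(P[:,0]<.56)&(P[:,1]>.09)&(P[:,1]<.195)&(P[:,2]>.079)&(P[:,2]<.1)
    Q=P[m][:,:2];print(n,len(Q),Q.min(0),Q.max(0),cv2.fitLine(Q.astype(np.float32),cv2.DIST_HUBER,0,.01,.01).ravel())
    r=cv2.minAreaRect((Q*1000).astype(np.float32));print(r)
# mat
img=load('top')['img'];m=(img.max(2)<45).astype(np.uint8);m[:175]=0;m[265:]=0;m[:,:285]=0;m[:,365:]=0
cn=max(cv2.findContours(m,0,1)[0],key=cv2.contourArea)
bx=cv2.boxPoints(cv2.minAreaRect(cn));M=np.array([atz(s,*p,.002) for p in bx]);print(M,M.mean(0))
E
```

```text
[0.53313632 0.18132382 0.091     ] [0.50854347 0.10533453 0.091     ] [0.50639725 0.06290744 0.07      ] 0.07986977000343823 [0.5208399  0.14332918 0.091     ]
[0.53376797 0.17968737 0.091     ] [0.5094683  0.06668625 0.07      ]
top 106 [0.50888485 0.10777434] [0.54021499 0.18328736] [0.3171428  0.9483778  0.52171016 0.14180818]
((526.3970336914062, 144.67906188964844), (77.68750762939453, 14.503755569458008), 72.02937316894531)
scene 76 [0.50873945 0.10513319] [0.541244   0.17929428] [0.2802195  0.95993596 0.5254074  0.15234396]
((526.871826171875, 141.48129272460938), (76.24227142333984, 15.734220504760742), 73.82623291015625)
[[ 0.44964172 -0.05124982  0.002     ]
 [ 0.6626964  -0.05730354  0.002     ]
 [ 0.65813386 -0.23355416  0.002     ]
 [ 0.44556576 -0.22149911  0.002     ]] [ 0.55400944 -0.14090166  0.002     ]
```

```bash
cat >> h.py <<'E'
MID=np.array([.522,.143]);YAW=-.313
def S2W(x,y,z): c,s=np.cos(YAW),np.sin(YAW);return np.array([MID[0]+c*x-s*y,MID[1]+s*x+c*y,z])
def go(p,yaw):
    o=state();t=totool(np.array(p)-o['tcp_pos']);dy=-np.degrees((yaw-o['tool_rot'][2]+np.pi)%(2*np.pi)-np.pi)
    print('shift cm',t.round(2),'az',round(dy,2))
E
python3 -c "
from h import *
go(S2W(-.019,-.071,.13),np.pi+YAW)"
```

```text
{'t': 0.1, 'q': [0.9603, 0.1046, 0.0965, 1.5639, -0.0, 1.3531], 'tcp_pos': [0.2295, 0.5541, 0.2306], 'tool_rot': [-3.1404, -0.0003, 2.7488], 'contact_force': [0.6213, -0.2543, -0.6932], 'gripper_width': 0.0852}
shift cm [-41.43 -33.99  10.09] az -4.57
```

```bash
python3 -m jog '[[[0,0,0,-2.7,-2.25,0,0],[0,0,0,-5.4,-4.5,0,0],[0,0,0,-8.1,-6.75,0,0],[0,0,0,-10.8,-9,0,0],[0,0,0,-13.8,-11.3,0,0]]]' 40
python3 -m jog '[[[0,0,0,-2.7,-2.25,0,0],[0,0,0,-5.4,-4.5,0,0],[0,0,0,-8.1,-6.75,0,0],[0,0,0,-10.8,-9,0,0],[0,0,0,-13.8,-11.3,0,0]]]'
python3 -m jog '[[[0,0,0,-2.7,-2.25,0,0],[0,0,0,-5.4,-4.5,0,0],[0,0,0,-8.1,-6.75,0,0],[0,0,0,-10.8,-9,0,0],[0,0,0,-13.8,-11.3,0,0]]]'
python3 -c "
from h import *
go(S2W(-.019,-.071,.046),np.pi+YAW)"
```

```text
t: 0.52
tcp_pos: [0.3138, 0.3958, 0.2309]
tool_rot: [-3.141, -0.0, 2.75]
contact_force: [1.1, -0.0, 0.1]
gripper_width: 0.0255
grip_force: 0.0
t: 0.93
tcp_pos: [0.3982, 0.2385, 0.2312]
tool_rot: [3.141, -0.0, 2.749]
contact_force: [0.6, 0.1, 0.8]
gripper_width: 0.0004
grip_force: 0.0
t: 1.35
tcp_pos: [0.4826, 0.0811, 0.2312]
tool_rot: [3.141, -0.0, 2.749]
contact_force: [0.2, 0.7, 0.0]
gripper_width: -0.0002
grip_force: 0.0
{'t': 1.35, 'q': [-0.1016, -0.2344, -0.228, 1.5773, 0.0002, 0.2911], 'tcp_pos': [0.4826, 0.0811, 0.2312], 'tool_rot': [3.1414, -0.0002, 2.7489], 'contact_force': [0.2183, 0.7038, 0.0313], 'gripper_width': -0.0002}
shift cm [ 5.000e-02 -1.000e-02  1.852e+01] az -4.57
```

```bash
python3 -m jog '[[[0,0,-1,0,0,2.5,0],[0,0,-2,0,0,5,0],[0,0,-3,0,0,8,0],[0,0,-4,0,0,11,0],[0,0,-4.6,0,0,14,0]]]'
python3 -m jog '[[[0,0,0,0,0,1.5,0],[0,0,0,0,0,3,0],[0,0,0,0,0,4.5,0],[0,0,0,0,0,4.5,0]]]'
python3 - <<'E'
from h import *
state()
s=snap('scene');B=cv2.resize(s['img'][140:240,195:295],(590,590),interpolation=2)
cv2.imwrite('pics/c2.png',B)
E
```

```text
t: 1.77
tcp_pos: [0.4821, 0.0825, 0.0897]
tool_rot: [3.142, -0.0, 2.83]
contact_force: [0.7, -0.2, -0.2]
gripper_width: 0.0001
grip_force: 0.0
t: 2.1
tcp_pos: [0.48, 0.0829, 0.043]
tool_rot: [-3.141, -0.005, 2.829]
contact_force: [-0.6, -0.4, -0.9]
gripper_width: -0.0
grip_force: 0.0
{'t': 2.1, 'q': [-0.0983, -0.1844, -0.5282, 1.232, 0.0, 0.2142], 'tcp_pos': [0.48, 0.0829, 0.043], 'tool_rot': [-3.1406, -0.0049, 2.829], 'contact_force': [-0.5836, -0.4161, -0.9455], 'gripper_width': -0.0}
```

View pics/c2.png

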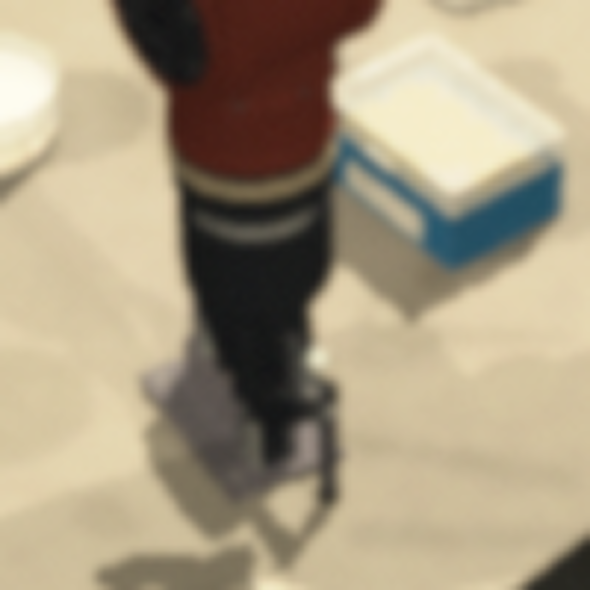

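The fingertip is at about (275,455) in the crop, in front of the leg's post (foot at about (328,495)). It's clear of the rack.

```bash
cat >> h.py <<'E'
def W2S(p): c,s=np.cos(YAW),np.sin(YAW);d=np.array(p[:2])-MID;return np.array([c*d[0]+s*d[1],-s*d[0]+c*d[1]])
def arc(degs,r=.095,c=.014):
    o=get_obs();p=W2S(o['tcp_pos']);print('tool in shield',p.round(4),'rel',np.degrees(o['tool_rot'][2]-np.pi-YAW)%360,'t',o['t'],'F',np.round(o['contact_force'],1))
    H=S2W(.010,.024,0)[:2]
    for th in degs:
        t=np.radians(th);d=np.array([np.sin(t),-np.cos(t)]);n=np.array([np.cos(t),np.sin(t)])
        q=np.array([.010,.024])+r*d-c*n
        dw=S2W(*q,0)-o['tcp_pos'];dw[2]=0.046-o['tcp_pos'][2]
        az=-np.degrees((t+np.pi+YAW-o['tool_rot'][2]+np.pi)%(2*np.pi)-np.pi)
        print(th,round(az,1),(R.from_euler('xyz',o['tool_rot']).inv().apply(dw)*100).round(2))
E
python3 -c "
from h import *
arc([0,5,10,15,20,25])"
```

```text
tool in shield [-0.0206 -0.0699] rel 0.0243598188629609 t 2.15 F [1.1 0.  0.6]
0 0.0 [-1.66 -0.11 -0.13]
5 -5.0 [-2.49 -0.19 -0.13]
10 -10.0 [-3.33 -0.21 -0.14]
15 -15.0 [-4.17 -0.15 -0.14]
20 -20.0 [-4.99 -0.02 -0.14]
25 -25.0 [-5.81  0.19 -0.14]
```

```bash
python3 -m jog '[[[0,0,0,-0.6,0,-0.1,0],[0,0,0,-1.1,-0.1,-0.3,0],[0,0,0,-1.6,-0.1,-0.3,0],[0,0,-3,-2.1,-0.2,-0.3,0],[0,0,-5,-2.5,-0.2,-0.3,0]]]'
python3 -c "
from h import *
arc([5,10,15,20,25,30])"
```

```text
t: 2.57
tcp_pos: [0.507, 0.0726, 0.0504]
tool_rot: [3.141, 0.002, 2.919]
contact_force: [-0.2, -0.2, 0.8]
gripper_width: -0.0002
grip_force: 0.2
tool in shield [ 0.0074 -0.0716] rel 5.1528546987266575 t 2.5667 F [-0.2 -0.2  0.8]
5 0.2 [0.31 0.   0.44]
10 -4.8 [-0.53 -0.09  0.44]
15 -9.8 [-1.36 -0.1   0.44]
20 -14.8 [-2.2  -0.05  0.44]
25 -19.8 [-3.03  0.09  0.44]
30 -24.8 [-3.84  0.29  0.44]
```

```bash
python3 -m jog '[[[0,0,-5,-0.5,-0.1,0.2,0],[0,0,-10,-1.4,-0.1,0.3,0],[0,0,-15,-2.2,-0.1,0.3,0],[0,0,-20,-3.0,0.1,0.3,0],[0,0,-25,-3.8,0.3,0.3,0]]]'
python3 - <<'E'
from h import *
arc([30,35,40,45])
s=snap('top');cv2.imwrite('pics/c3.png',cv2.resize(s['img'][170:260,190:280],(540,540),interpolation=2))
E
```

```text
t: 2.98
tcp_pos: [0.5446, 0.0671, 0.0471]
tool_rot: [-3.141, 0.001, -2.927]
contact_force: [0.1, -0.1, -0.3]
gripper_width: -0.0002
grip_force: 0.3
tool in shield [ 0.0449 -0.0653] rel 30.2502214999044 t 2.9833 F [ 0.1 -0.1 -0.3]
30 0.3 [-0.04 -0.02  0.11]
35 -4.7 [-0.88 -0.11  0.11]
40 -9.7 [-1.71 -0.13  0.11]
45 -14.7 [-2.55 -0.07  0.11]
```

View pics/c3.png

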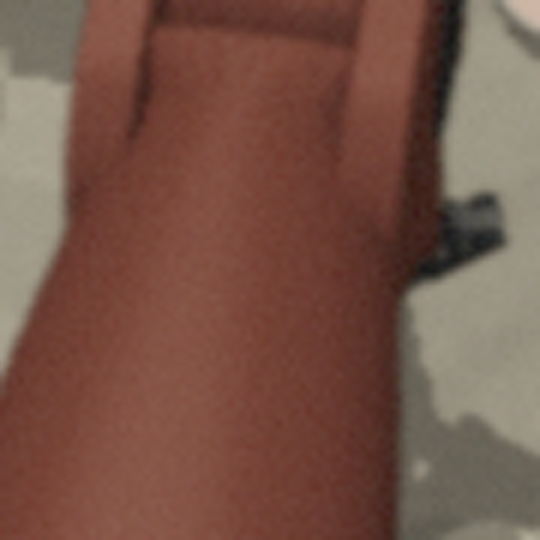

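```bash
cat > chk.py <<'E'
import sys
from h import *
o=get_obs();t=o['tool_rot'][2]-np.pi;F=np.array(o['contact_force']);f=-(F[0]*np.cos(t)+F[1]*np.sin(t))
a=np.degrees(t-YAW)%360
print('ang %.1f push %.2f z %.4f t %.2f'%(a,f,o['tcp_pos'][2],o['t']))
sys.exit(abs(f)>float(sys.argv[1]))
E
python3 -m jog '[[[0,0,-4.7,-0.9,-0.1,0.1,0],[0,0,-9,-1.6,-0.1,0.1,0],[0,0,-9,-1.6,-0.1,0.1,0]]]' >/dev/null; python3 chk.py 3 &&
python3 -m jog '[[[0,0,-1.2,-0.2,-0.03,0,0],[0,0,-2.4,-0.4,-0.05,0,0]]]' >/dev/null; python3 chk.py 3 &&
python3 -m jog '[[[0,0,-1.2,-0.2,-0.03,0,0],[0,0,-2.4,-0.4,-0.05,0,0]]]' >/dev/null; python3 chk.py 3 &&
python3 -m jog '[[[0,0,-1.2,-0.2,-0.03,0,0],[0,0,-2.4,-0.4,-0.05,0,0]]]' >/dev/null; python3 chk.py 3 &&
python3 -m jog '[[[0,0,-1.2,-0.2,-0.03,0,0],[0,0,-2.4,-0.4,-0.05,0,0]]]' >/dev/null; python3 chk.py 3
```

```text
ang 39.1 push 1.11 z 0.0459 t 3.28
ang 39.1 push 1.11 z 0.0459 t 3.28
ang 39.1 push 1.11 z 0.0459 t 3.28
ang 39.1 push 1.11 z 0.0459 t 3.28
ang 39.1 push 1.11 z 0.0459 t 3.28False
False
False
False
False
```

```bash
sed -i 's/sys.exit(\(.*\))$/sys.exit(int(\1))/' chk.py
python3 -m jog '[[[0,0,-1.2,-0.2,-0.03,0,0],[0,0,-2.4,-0.4,-0.05,0,0]]]' >/dev/null && python3 chk.py 3 &&
python3 -m jog '[[[0,0,-1.2,-0.2,-0.03,0,0],[0,0,-2.4,-0.4,-0.05,0,0]]]' >/dev/null && python3 chk.py 3 &&
python3 -m jog '[[[0,0,-1.2,-0.2,-0.03,0,0],[0,0,-2.4,-0.4,-0.05,0,0]]]' >/dev/null && python3 chk.py 3 &&
python3 -m jog '[[[0,0,-1.2,-0.2,-0.03,0,0],[0,0,-2.4,-0.4,-0.05,0,0]]]' >/dev/null && python3 chk.py 3 &&
python3 -m jog '[[[0,0,-1.2,-0.2,-0.03,0,0],[0,0,-2.4,-0.4,-0.05,0,0]]]' >/dev/null && python3 chk.py 3 &&
python3 -m jog '[[[0,0,-1.2,-0.2,-0.03,0,0],[0,0,-2.4,-0.4,-0.05,0,0]]]' >/dev/null && python3 chk.py 3
```

```text
ang 41.4 push 0.84 z 0.0456 t 3.45
ang 43.9 push -0.20 z 0.0454 t 3.62
ang 46.3 push 1.79 z 0.0453 t 3.78
ang 48.7 push 4.57 z 0.0451 t 3.95
```

```bash
for i in 1; do
python3 -m jog '[[[0,0,-1.2,-0.2,-0.03,0,0]]]' >/dev/null && python3 chk.py 12 &&
python3 -m jog '[[[0,0,-1.2,-0.2,-0.03,0,0]]]' >/dev/null && python3 chk.py 12 &&
python3 -m jog '[[[0,0,-1.2,-0.2,-0.03,0,0]]]' >/dev/null && python3 chk.py 12 &&
python3 -m jog '[[[0,0,-1.2,-0.2,-0.03,0,0]]]' >/dev/null && python3 chk.py 12; done; python3 -c "
from h import *
state();arc([50,55])"
```

```text
ang 49.9 push 7.45 z 0.0450 t 4.03
ang 51.1 push 2.28 z 0.0449 t 4.12
ang 52.4 push 2.30 z 0.0451 t 4.20
ang 53.6 push 4.36 z 0.0450 t 4.28
{'t': 4.2833, 'q': [-0.089, 0.1175, -0.2288, 1.2253, 0.0003, -0.7106], 'tcp_pos': [0.5817, 0.0783, 0.045], 'tool_rot': [3.1408, -0.0004, -2.5199], 'contact_force': [-4.6837, -0.9529, 0.3872], 'gripper_width': -0.0002}
tool in shield [ 0.0767 -0.0432] rel 53.55255735576122 t 4.2833 F [-4.7 -1.   0.4]
50 3.6 [ 0.54 -0.04 -0.1 ]
55 -1.4 [-0.28 -0.18 -0.1 ]
```

```bash

python3 -m jog '[[[0,0,-0.6,-0.1,-0.01,0,0]]]' >/dev/null && python3 chk.py 9 &&
python3 -m jog '[[[0,0,-0.6,-0.1,-0.01,0,0]]]' >/dev/null && python3 chk.py 9 &&
python3 -m jog '[[[0,0,-0.6,-0.1,-0.01,0,0]]]' >/dev/null && python3 chk.py 9 &&
python3 -m jog '[[[0,0,-0.6,-0.1,-0.01,0,0]]]' >/dev/null && python3 chk.py 9 &&
python3 -m jog '[[[0,0,-0.6,-0.1,-0.01,0,0]]]' >/dev/null && python3 chk.py 9
```

```text
ang 54.1 push 4.36 z 0.0450 t 4.37
ang 54.7 push 3.65 z 0.0450 t 4.45
ang 55.3 push 1.56 z 0.0452 t 4.53
ang 55.9 push 2.25 z 0.0453 t 4.62
ang 56.5 push 3.34 z 0.0453 t 4.70
```

```bash

python3 -m jog '[[[0,0,-0.6,-0.1,-0.01,0,0]]]' >/dev/null && python3 chk.py 9 &&
python3 -m jog '[[[0,0,-0.6,-0.1,-0.01,0,0]]]' >/dev/null && python3 chk.py 9 &&
python3 -m jog '[[[0,0,-0.6,-0.1,-0.01,0,0]]]' >/dev/null && python3 chk.py 9 &&
python3 -m jog '[[[0,0,-0.6,-0.1,-0.01,0,0]]]' >/dev/null && python3 chk.py 9 &&
python3 -m jog '[[[0,0,-0.6,-0.1,-0.01,0,0]]]' >/dev/null && python3 chk.py 9 &&
python3 -m jog '[[[0,0,-0.6,-0.1,-0.01,0,0]]]' >/dev/null && python3 chk.py 9 &&
python3 -m jog '[[[0,0,-0.6,-0.1,-0.01,0,0]]]' >/dev/null && python3 chk.py 9
```

```text
ang 57.1 push 3.26 z 0.0453 t 4.78
ang 57.7 push 1.15 z 0.0454 t 4.87
ang 58.3 push 1.47 z 0.0456 t 4.95
ang 58.9 push 1.75 z 0.0455 t 5.03
ang 59.5 push 2.30 z 0.0455 t 5.12
ang 60.1 push 0.07 z 0.0455 t 5.20
ang 60.7 push -1.14 z 0.0456 t 5.28
```

```bash

python3 -m jog '[[[0,0,-0.6,-0.1,-0.01,0,0]]]' >/dev/null && python3 chk.py 6 &&
python3 -m jog '[[[0,0,-0.6,-0.1,-0.01,0,0]]]' >/dev/null && python3 chk.py 6 &&
python3 -m jog '[[[0,0,-0.6,-0.1,-0.01,0,0]]]' >/dev/null && python3 chk.py 6 &&
python3 -m jog '[[[0,0,-0.6,-0.1,-0.01,0,0]]]' >/dev/null && python3 chk.py 6 &&
python3 -m jog '[[[0,0,-0.6,-0.1,-0.01,0,0]]]' >/dev/null && python3 chk.py 6 &&
python3 -m jog '[[[0,0,-0.6,-0.1,-0.01,0,0]]]' >/dev/null && python3 chk.py 6 &&
python3 -m jog '[[[0,0,-0.6,-0.1,-0.01,0,0]]]' >/dev/null && python3 chk.py 6 &&
python3 -m jog '[[[0,0,-0.6,-0.1,-0.01,0,0]]]' >/dev/null && python3 chk.py 6
python3 - <<'E'
from h import *
arc([65])
s=snap('scene');cv2.imwrite('pics/c4.png',cv2.resize(s['img'][140:240,195:295],(590,590),interpolation=2))
E
```

```text
ang 61.3 push -0.61 z 0.0456 t 5.37
ang 61.9 push 0.51 z 0.0455 t 5.45
ang 62.5 push -0.46 z 0.0455 t 5.53
ang 63.1 push -0.19 z 0.0454 t 5.62
ang 63.7 push -0.12 z 0.0454 t 5.70
ang 64.3 push -0.28 z 0.0453 t 5.78
ang 64.9 push -0.08 z 0.0453 t 5.87
ang 65.5 push -0.32 z 0.0453 t 5.95
tool in shield [ 0.089  -0.0272] rel 65.48838070096639 t 5.95 F [-0.1  0.6  0. ]
65 0.5 [ 0.1  -0.18 -0.07]
```

View pics/c4.png

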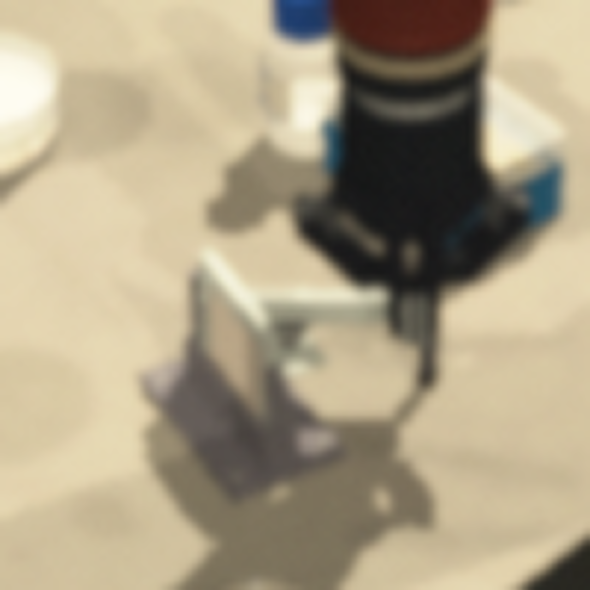

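The leg is out: its bar runs right from about (265,300) to (425,305), and the foot is at about (428,383). The fingers are next to the end.

```bash
python3 - <<'E'
from h import *
s=load('scene')
f=W2S(atz(s,195+428/5.9-.4,140+380/5.9-.4,.006));print(f,np.degrees(np.arctan2(f[0]-.010,.024-f[1])),np.hypot(f[0]-.01,f[1]-.024))
for th in(60,65,70,75):
    t=np.radians(th);p=S2W(.010+.106*np.sin(t),.024-.106*np.cos(t),.006);u,v=proj(s,p);print(th,(u+.4-195)*5.9,(v+.4-140)*5.9)
E
```

```text
[ 0.10193881 -0.02262567] 63.10869747996254 0.1030858756272407
60 433.3899895918177 386.9352899266652
65 432.9132895215812 375.58962353204134
70 430.9937953320081 364.4039103081197
75 427.6629368509083 353.4592683917995
```

The push fell to zero at a tool angle of about 60°, so the leg has probably snapped over. I'll feel for the stop gently to confirm.

```bash

python3 -m jog '[[[0,0,-0.3,-0.05,0,0,0]]]' >/dev/null && python3 chk.py 3.5 &&
python3 -m jog '[[[0,0,-0.3,-0.05,0,0,0]]]' >/dev/null && python3 chk.py 3.5 &&
python3 -m jog '[[[0,0,-0.3,-0.05,0,0,0]]]' >/dev/null && python3 chk.py 3.5 &&
python3 -m jog '[[[0,0,-0.3,-0.05,0,0,0]]]' >/dev/null && python3 chk.py 3.5 &&
python3 -m jog '[[[0,0,-0.3,-0.05,0,0,0]]]' >/dev/null && python3 chk.py 3.5 &&
python3 -m jog '[[[0,0,-0.3,-0.05,0,0,0]]]' >/dev/null && python3 chk.py 3.5 &&
python3 -m jog '[[[0,0,-0.3,-0.05,0,0,0]]]' >/dev/null && python3 chk.py 3.5 &&
python3 -m jog '[[[0,0,-0.3,-0.05,0,0,0]]]' >/dev/null && python3 chk.py 3.5 &&
python3 -m jog '[[[0,0,-0.3,-0.05,0,0,0]]]' >/dev/null && python3 chk.py 3.5 &&
python3 -m jog '[[[0,0,-0.3,-0.05,0,0,0]]]' >/dev/null && python3 chk.py 3.5
```

```text
ang 65.7 push 0.52 z 0.0453 t 6.08
ang 66.0 push 0.91 z 0.0453 t 6.17
ang 66.4 push 0.72 z 0.0453 t 6.25
ang 66.7 push 1.35 z 0.0453 t 6.33
ang 67.0 push 1.77 z 0.0453 t 6.42
ang 67.2 push 3.60 z 0.0453 t 6.50
```

```bash

python3 -m jog '[[[0,0,-0.3,-0.05,0,0,0]]]' >/dev/null && python3 chk.py 8 &&
python3 -m jog '[[[0,0,-0.3,-0.05,0,0,0]]]' >/dev/null && python3 chk.py 8 &&
python3 -m jog '[[[0,0,-0.3,-0.05,0,0,0]]]' >/dev/null && python3 chk.py 8 &&
python3 -m jog '[[[0,0,-0.3,-0.05,0,0,0]]]' >/dev/null && python3 chk.py 8
```

```text
ang 67.5 push 4.04 z 0.0453 t 6.58
ang 67.8 push 4.83 z 0.0453 t 6.67
ang 68.1 push 7.38 z 0.0453 t 6.75
ang 68.4 push 9.10 z 0.0453 t 6.83
```

```bash

python3 -m jog '[[[0,0,0,0.5,0,0,0],[0,0,0,1.5,0,0,0],[0,0,0,3,-1,0,0],[0,0,0,4,-2,0,0],[0,0,0,4,-2,0,0]]]'
python3 - <<'E'
from h import *
arc([65])
s=snap('scene');cv2.imwrite('pics/c5.png',cv2.resize(s['img'][140:240,195:295],(590,590),interpolation=2))
E
```

```text
t: 7.25
tcp_pos: [0.5918, 0.0474, 0.0455]
tool_rot: [-3.141, 0.0, -2.262]
contact_force: [0.9, -0.3, -0.2]
gripper_width: 0.0002
grip_force: 0.0
tool in shield [ 0.0958 -0.0694] rel 68.30984987808705 t 7.25 F [ 0.9 -0.3 -0.2]
65 3.3 [-3.56  2.02 -0.05]
```

View pics/c5.png

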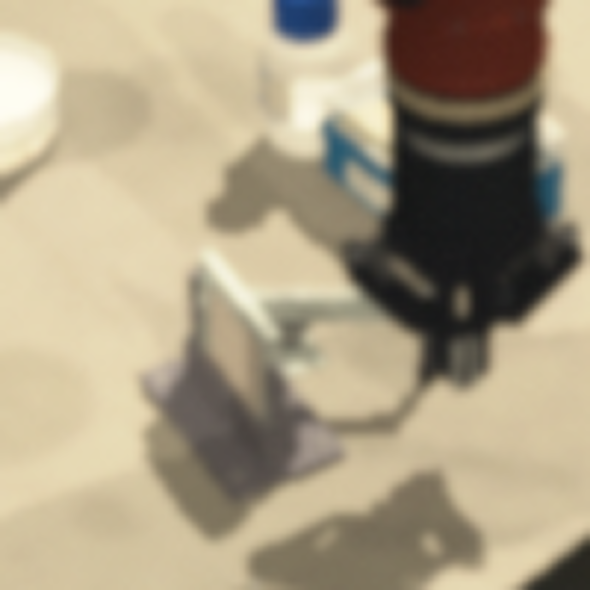

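The bar still points out, with the foot at about (428,378), so the catch holds the leg. Next I'll check the shield position, rise and turn for the grasp.

```bash

python3 -m jog '[[[0,0,0,0,0,-3,0],[0,0,0,0,0,-6,2],[0,0,0,0,0,-9,4],[0,0,0,0,0,-11.5,4],[0,0,0,0,0,-11.5,4]]]' 60
python3 - <<'E'
from h import *
s=load('scene')
for x,y in((0,.04),(0,-.04)):
    u,v=proj(s,S2W(x,y,.091));print((u+.4-195)*5.9,(v+.4-140)*5.9)
go(S2W(0,-.002,.15),np.pi+YAW+np.pi/2)
E
```

```text
t: 7.72
tcp_pos: [0.5942, 0.05, 0.1666]
tool_rot: [-3.135, 0.005, -2.26]
contact_force: [1.6, -1.2, -0.7]
gripper_width: 0.0401
grip_force: 0.0
204.30275000763464 256.3580224330085
272.16133314669486 344.0453367112295
{'t': 7.7167, 'q': [-0.1355, 0.0787, -0.0469, 1.4369, 0.0006, -1.017], 'tcp_pos': [0.5942, 0.05, 0.1666], 'tool_rot': [-3.1348, 0.0049, -2.2601], 'contact_force': [1.6276, -1.1606, -0.7335], 'gripper_width': 0.0401}
shift cm [-2.39 11.43  1.59] az -21.56
```

```bash

python3 -m jog '[[[0,0,-5,-0.6,2.9,0,4],[0,0,-11,-1.2,5.8,0.5,4],[0,0,-16,-1.8,8.6,1,4],[0,0,-21.6,-2.4,11.4,1.5,4],[0,0,-21.6,-2.4,11.4,1.5,4]]]'
python3 - <<'E'
from h import *
go(S2W(0,-.002,.067),np.pi+YAW+np.pi/2)
s=snap('scene');cv2.imwrite('pics/c6.png',cv2.resize(s['img'][140:240,195:295],(590,590),interpolation=2))
E
```

```text
t: 8.13
tcp_pos: [0.5155, 0.1445, 0.144]
tool_rot: [3.138, 0.001, -1.874]
contact_force: [0.2, 0.8, -0.3]
gripper_width: 0.0404
grip_force: 0.0
{'t': 8.1333, 'q': [0.0278, -0.0888, -0.2548, 1.4076, 0.0017, -1.2395], 'tcp_pos': [0.5155, 0.1445, 0.144], 'tool_rot': [3.1385, 0.0007, -1.8744], 'contact_force': [0.2279, 0.8206, -0.2576], 'gripper_width': 0.0404}
shift cm [ 0.15 -0.69  7.7 ] az 0.54
```

View pics/c6.png

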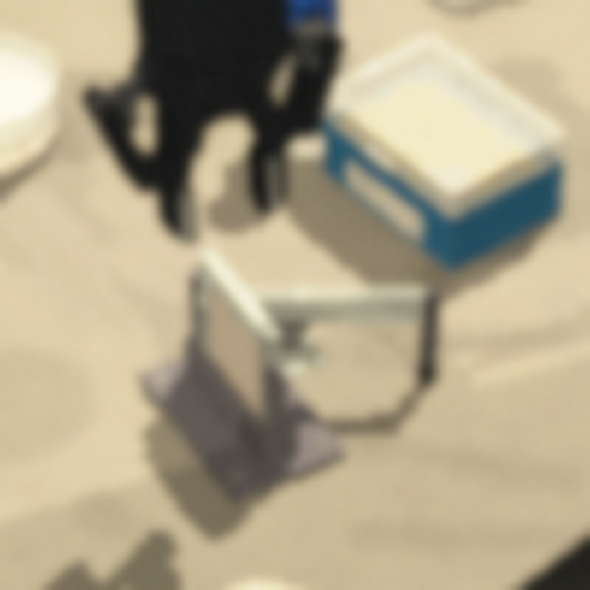

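The leg stands out by itself (foot at (428,380)), and the open fingers straddle the line of the shield from above.

```bash

python3 -m jog '[[[0,0,0,0,0,1,4],[0,0,0,0,0,2,4],[0,0,0,0,0,2,4],[0,0,0,0,0,2,4]]]'
python3 - <<'E'
from h import *
go(S2W(0,-.002,.067),np.pi+YAW+np.pi/2)
E
```

```text
t: 8.52
tcp_pos: [0.5185, 0.1402, 0.124]
tool_rot: [3.14, -0.001, -1.885]
contact_force: [1.0, 0.3, 0.6]
gripper_width: 0.04
grip_force: 0.0
{'t': 8.5167, 'q': [0.0203, -0.0778, -0.2808, 1.3699, 0.0001, -1.2362], 'tcp_pos': [0.5185, 0.1402, 0.124], 'tool_rot': [3.1396, -0.0006, -1.885], 'contact_force': [1.0324, 0.281, 0.6218], 'gripper_width': 0.04}
shift cm [-0.18 -0.26  5.7 ] az -0.07
```

```bash

python3 -m jog '[[[0,0,0,-0.15,-0.25,1.2,4],[0,0,0,-0.15,-0.25,2.8,4],[0,0,0,-0.15,-0.25,4.2,4],[0,0,0,-0.15,-0.25,5.3,4],[0,0,0,-0.15,-0.25,5.7,4]]]'
python3 -m jog '[[[0,0,0,0,0,0,2],[0,0,0,0,0,0,2],[0,0,0,0,0,0,1.4],[0,0,0,0,0,0,1.4]]]'
python3 -m jog '[[[0,0,0,0,0,0,1.0],[0,0,0,0,0,0,0.6],[0,0,0,0,0,0,0],[0,0,0,0,0,0,0],[0,0,0,0,0,0,0]]]' 60
```

```text
t: 8.93
tcp_pos: [0.5208, 0.1413, 0.066]
tool_rot: [3.139, -0.001, -1.884]
contact_force: [-0.4, 0.8, -0.6]
gripper_width: 0.04
grip_force: 0.0
t: 9.27
tcp_pos: [0.5223, 0.1416, 0.0693]
tool_rot: [-3.14, 0.001, -1.883]
contact_force: [-1.0, -0.2, -0.1]
gripper_width: 0.0141
grip_force: 0.0
t: 9.68
tcp_pos: [0.5216, 0.1418, 0.0692]
tool_rot: [-3.141, 0.001, -1.883]
contact_force: [-3.1, 0.8, 5.1]
gripper_width: 0.0068
grip_force: 59.2
```

```bash

python3 -m jog '[[[0,0,0,0,0,-0.4,0],[0,0,0,0,0,-1,0],[0,0,0,0,0,-1.8,0],[0,0,0,0,0,-2.6,0],[0,0,0,0,0,-3.4,0]]]'
python3 -m jog '[[[0,0,0,0,0,-1,0],[0,0,0,0,0,-2.5,0],[0,0,0,0,0,-4,0],[0,0,0,0,0,-5.5,0],[0,0,0,0,0,-6.6,0]]]'
python3 -m jog '[[[0,0,0,0,0,0,0]]]'
python3 - <<'E'
from h import *
s=snap('scene');cv2.imwrite('pics/c7.png',cv2.resize(s['img'][90:240,175:325],(590,590),interpolation=2))
# plan: place mid at mat (-.05,0)
go([.50,-.141,.17],3*np.pi/2)
E
```

```text
t: 10.1
tcp_pos: [0.5217, 0.1416, 0.1033]
tool_rot: [-3.141, 0.0, -1.883]
contact_force: [-0.9, -0.1, -3.3]
gripper_width: 0.0067
grip_force: 58.4
t: 10.52
tcp_pos: [0.5221, 0.1416, 0.1705]
tool_rot: [-3.14, 0.001, -1.883]
contact_force: [0.5, 0.3, -3.2]
gripper_width: 0.0068
grip_force: 58.6
t: 10.6
tcp_pos: [0.523, 0.1416, 0.1716]
tool_rot: [-3.138, 0.001, -1.883]
contact_force: [0.5, -0.2, -1.3]
gripper_width: 0.007
grip_force: 58.5
{'t': 10.65, 'q': [0.0228, -0.0817, -0.2012, 1.4487, 0.0001, -1.2354], 'tcp_pos': [0.5225, 0.1416, 0.1698], 'tool_rot': [-3.1392, 0.0009, -1.8834], 'contact_force': [0.7919, -0.5273, -3.5453], 'gripper_width': 0.0067}
shift cm [27.58 -6.55 -0.03] az -17.91
```

View pics/c7.png

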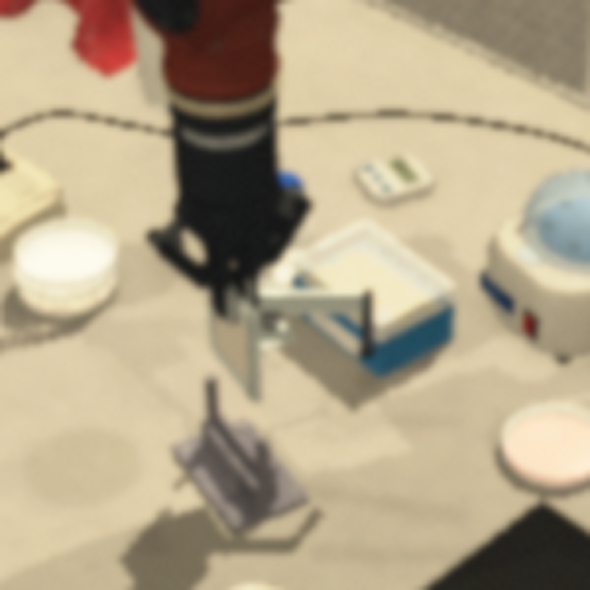

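The shield is lifted clear and hangs upright, with the leg out (foot at about (368,355)). Next I'll carry it to the mat.

```bash

python3 -m jog '[[[0,0,-1,1.5,-0.3,0,0],[0,0,-3,4,-0.9,0,0],[0,0,-5,7,-1.6,0,0],[0,0,-7,10,-2.3,0,0],[0,0,-9,13,-3,0,0]]]'
python3 -c "
from h import *
go([.50,-.141,.17],3*np.pi/2)"
```

```text
t: 11.07
tcp_pos: [0.5094, 0.0077, 0.1672]
tool_rot: [3.14, 0.0, -1.724]
contact_force: [0.3, -0.8, -2.3]
gripper_width: 0.0066
grip_force: 58.6
{'t': 11.0667, 'q': [-0.2422, -0.1751, -0.2922, 1.4552, 0.0001, -1.66], 'tcp_pos': [0.5094, 0.0077, 0.1672], 'tool_rot': [3.1402, 0.0002, -1.7238], 'contact_force': [0.3177, -0.797, -2.3073], 'gripper_width': 0.0066}
shift cm [14.83 -1.34 -0.29] az -8.77
```

```bash

python3 -m jog '[[[0,0,-2,3.2,-0.3,0,0],[0,0,-4,6.4,-0.6,0,0],[0,0,-6,9.6,-0.9,0,0],[0,0,-8,12.8,-1.2,0,0],[0,0,-8.8,14.8,-1.3,0,0]]]'
python3 -m jog '[[[0,0,0,0,0,1,0],[0,0,0,0,0,3,0],[0,0,0,0,0,5,0],[0,0,0,0,0,6,0],[0,0,0,0,0,6,0]]]'
python3 - <<'E'
from h import *
go([.50,-.141,.0655],3*np.pi/2)
s=snap('scene');cv2.imwrite('pics/c8.png',cv2.resize(s['img'][160:310,240:390],(590,590),interpolation=2))
E
```

```text
t: 11.48
tcp_pos: [0.4993, -0.1422, 0.1671]
tool_rot: [3.14, -0.0, -1.572]
contact_force: [0.0, 0.1, -3.1]
gripper_width: 0.0068
grip_force: 58.5
t: 11.9
tcp_pos: [0.4982, -0.1381, 0.1048]
tool_rot: [3.137, 0.003, -1.573]
contact_force: [-0.2, 0.1, -2.4]
gripper_width: 0.0069
grip_force: 58.7
{'t': 11.9, 'q': [-0.5239, -0.128, -0.3628, 1.3414, 0.0001, -2.093], 'tcp_pos': [0.4982, -0.1381, 0.1048], 'tool_rot': [3.1369, 0.0028, -1.5725], 'contact_force': [-0.1516, 0.0728, -2.4103], 'gripper_width': 0.0069}
shift cm [ 0.3  -0.2   3.93] az -0.1
```

View pics/c8.png

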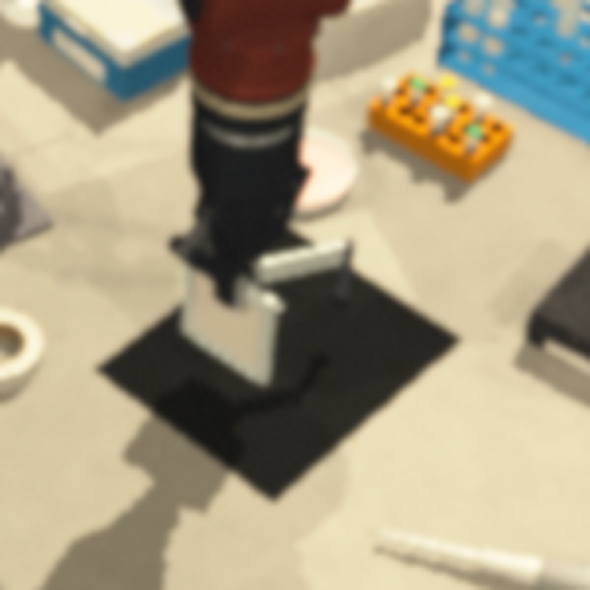

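The shield hangs about 4 cm over the mat (mat corners at (100,370), (275,498) and (457,340)) with the leg out. Next I'll lower it and feel for contact.

```bash
cat > cz.py <<'E'
import sys
from h import *
o=get_obs();f=o['contact_force'][2];print('z %.4f fz %.2f rot'%(o['tcp_pos'][2],f),np.round(o['tool_rot'],3));sys.exit(int(f>3))
E
python3 -m jog '[[[0,0,0,0,0,1,0],[0,0,0,0,0,2,0],[0,0,0,0,0,3,0],[0,0,0,0,0,3.3,0],[0,0,0,0,0,3.3,0]]]' >/dev/null; python3 cz.py &&
python3 -m jog '[[[0,0,0,0,0,0.1,0],[0,0,0,0,0,0.2,0]]]' >/dev/null && python3 cz.py &&
python3 -m jog '[[[0,0,0,0,0,0.1,0],[0,0,0,0,0,0.2,0]]]' >/dev/null && python3 cz.py &&
python3 -m jog '[[[0,0,0,0,0,0.1,0]]]' >/dev/null && python3 cz.py &&
python3 -m jog '[[[0,0,0,0,0,0.1,0]]]' >/dev/null && python3 cz.py &&
python3 -m jog '[[[0,0,0,0,0,0.1,0]]]' >/dev/null && python3 cz.py &&
python3 -m jog '[[[0,0,0,0,0,0.1,0]]]' >/dev/null && python3 cz.py
```

```text
z 0.0740 fz -2.79 rot [ 3.140e+00  1.000e-03 -1.573e+00]
z 0.0737 fz -2.53 rot [-3.141 -0.    -1.573]
z 0.0716 fz -2.93 rot [-3.141 -0.    -1.573]
z 0.0705 fz -2.53 rot [-3.141 -0.    -1.573]
z 0.0694 fz -4.08 rot [-3.141 -0.    -1.573]
z 0.0683 fz -3.04 rot [-3.141  0.    -1.573]
z 0.0672 fz -2.02 rot [-3.142  0.    -1.573]
```

```bash

python3 -m jog '[[[0,0,0,0,0,0.1,0]]]' >/dev/null && python3 cz.py &&
python3 -m jog '[[[0,0,0,0,0,0.05,0]]]' >/dev/null && python3 cz.py &&
python3 -m jog '[[[0,0,0,0,0,0.05,0]]]' >/dev/null && python3 cz.py &&
python3 -m jog '[[[0,0,0,0,0,0.05,0]]]' >/dev/null && python3 cz.py &&
python3 -m jog '[[[0,0,0,0,0,0.05,0]]]' >/dev/null && python3 cz.py &&
python3 -m jog '[[[0,0,0,0,0,0.05,0]]]' >/dev/null && python3 cz.py &&
python3 -m jog '[[[0,0,0,0,0,0.05,0]]]' >/dev/null && python3 cz.py
```

```text
z 0.0662 fz -2.72 rot [-3.142  0.    -1.573]
z 0.0657 fz -0.72 rot [ 3.142  0.    -1.573]
z 0.0654 fz 0.25 rot [-3.141  0.    -1.573]
z 0.0652 fz 6.07 rot [-3.141 -0.    -1.573]
```

```bash

python3 -m jog '[[[0,0,0,0,0,0,0.9],[0,0,0,0,0,0,1.2],[0,0,0,0,0,0,1.6],[0,0,0,0,0,0,2.0],[0,0,0,0,0,0,2.0]]]'
python3 -m jog '[[[0,0,0,0,0,-0.5,2],[0,0,0,0,0,-1.5,2],[0,0,0,0,0,-3,2.4],[0,0,0,0,0,-5,3],[0,0,0,0,0,-8,3]]]'
python3 -m jog '[[[0,0,0,0,0,-3,3],[0,0,0,0,0,-6,3],[0,0,0,0,0,-6,3]]]'
python3 - <<'E'
from h import *
s=snap('scene');cv2.imwrite('pics/c9.png',cv2.resize(s['img'][160:310,240:390],(590,590),interpolation=2))
c=lambda u,v:(240+u/3.933-.4,160+v/3.933-.4)
P=cloud(s)
m=(P[...,0]>.44)&(P[...,0]<.56)&(P[...,1]>-.2)&(P[...,1]<-.08)&(P[...,2]>.075)&(P[...,2]<.1);print(m.sum(),P[m].mean(0))
E
```

```text
t: 13.78
tcp_pos: [0.5002, -0.1396, 0.0648]
tool_rot: [-3.141, 0.0, -1.573]
contact_force: [-0.5, 0.7, -0.5]
gripper_width: 0.02
grip_force: 0.0
t: 14.2
tcp_pos: [0.4991, -0.139, 0.1446]
tool_rot: [3.139, 0.001, -1.573]
contact_force: [0.9, -0.8, 0.7]
gripper_width: 0.0297
grip_force: 0.0
t: 14.45
tcp_pos: [0.5024, -0.1408, 0.2123]
tool_rot: [-3.134, -0.005, -1.573]
contact_force: [1.7, -0.3, 1.7]
gripper_width: 0.0298
grip_force: 0.0
121 [ 0.499663   -0.13697641  0.08326606]
```

View pics/c9.png

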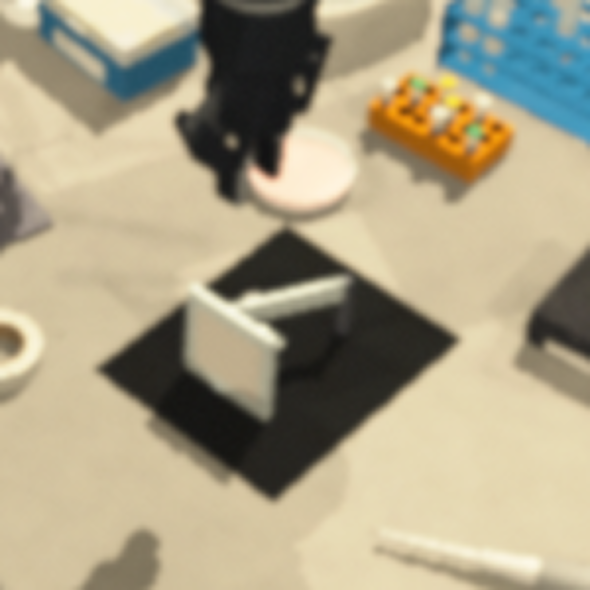

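The shield stands upright on the mat: its lower edge runs from about (185,365) to (270,418) and the foot is near (345,330), all within the mat. The gripper is clear and the bystanders haven't moved.

```bash
python3 -m jog '[[[0,0,0,0,0,0,3],[0,0,0,0,0,0,3],[0,0,0,0,0,0,3]]]' >/dev/null; python3 -c "
from h import *
print(job.hand_in())"
```

```text
the job is handed in; nothing more can be done
None
```

I swung the shield's leg out until it caught while still in the rack, and stood the shield upright on the mat; the job is handed in, but no verdict came back.

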